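# Hold down the mortised rail for the chisel

## Robot

A 6-joint arm with a two-finger parallel gripper is mounted at the origin on the work surface. World frame = base frame: x ahead of the robot, y to its left, z up, the work surface at z = 0. Lengths are in m, angles in rad, forces in N, time in s.
With the tool pointing down it reaches from about 0.325 to 0.9 m from the base axis. Payload 6.1 kg.
Tool frame: the origin (TCP) lies at the very end of the fingers, on their centre line; the grasp point (between the pads) lies behind it (env.tcp_to_grasp is the y of the grasp point in the tool frame, in m); y points along the fingers, x is the direction in which the jaws open and shut, and the axes are right-handed (so a half turn about y gives the same grasp; the last joint's range is limited). The gripper opens to 87 mm and grips with 3 to 60 N. Pads are 19 mm wide; open, the fingers measure 117 mm over their backs; the gripper's body (75 mm by 190 mm) begins 51 mm behind the grasp point.
Start: joints at [-1.348, 0.22, 1.526, -0, 1.395, -0.126], TCP at [0.214, -0.587, 0.223] pointing down, gripper open.
Joint ranges: [-2.98, 2.98], [-0.91, 2.08], [0.09, 2.57], [-1.24, 4.39], [0.2, 2.65], [-2.68, 2.68]. Speed limits (rad/s): [2.57, 2.57, 3.01, 3.14, 3.14, 3.14].

## Interface

Orientations are given as a unit quaternion [w, x, y, z].
In Python, from plant import sensors, imaging, job_done, env gives the robot as it stands. The module is installed in compiled form; this text tells all that it offers.
- The arm moves only by the shell command python3 -m crank 'ROWS' [FORCE]. ROWS is a JSON object of lists of equal length, an entry for each row: "linear": the shift along the tool's x, y, z in mm, a list of three; "turn": the turn about the tool's y in units of 6 degrees (1.0 is 6 degrees); "grip": the opening in per cent of the stroke, from 0 (shut) to 100 (fully open). In form: {"linear": [[x, y, z], ...], "turn": [turn, ...], "grip": [grip, ...]}. A call has 1 to 10 rows; each row is the pose to reach, as a shift and turn from the pose commanded when the call began, along the tool's axes at that moment; what a row does not reach only later rows make up. A row lasts 1/12 s, in which the tool goes at most 41.7 mm and 7.16 degrees, less where a joint would pass 70% of its speed; a pose out of reach is approached as far as the arm can. A call with a gripper value outside its range is refused whole. The fingers move at their own pace and stop on an object; FORCE is the grip in N (left out, the last holds). Time passes only in rows, so rows that repeat a pose let the fingers close. It gives the time, the measured TCP pose, the force and the opening at its end, in the units of the state.
- sensors.state(): the state, without advancing time (a new reading comes with each control period).
- imaging.snapshot(name): name is "side" or "top" or "wrist"; returns a dict with "img" (384x512x3 uint8, blue, green, red), "range_z" (384x512 float32, m along the optical axis (not along the pixel's ray), 0 where there is no reading), "mtx" (3x3 intrinsics, pixels), "k1" (the pictures are not rectified: a ray, as slopes to the right and down, at radius r is drawn at 1 + k1 r^2 times it, then the intrinsics apply), "world_from_camera" (4x4, takes a point from camera to world coordinates); the wrist camera has in their place "mount" (4x4, takes a point from camera to tool coordinates, whose origin is the TCP and whose axes are the tool frame's). Camera axes: x right, y down, z forward; pixel columns grow to the right and rows downward; lengths in m; the calibration is good to about 2 mm. A picture is of the moment at which its call begins: read the wrist's pose just before it.
- job_done(): hands the job in, once; it reports no verdict.
The state is a dict: "time_s": time; "joints": joint angles; "qvel": joint speeds; "joint_torque": joint torques, N m; "tool_pos": TCP position; "tool_rot": TCP orientation; "force": force on the tool from outside, world axes, zero at the start; "torque": the same for the moment, N m; "grip_width": finger opening in m.
Only numpy, scipy, OpenCV 4.12 (cv2) and the standard library are available. Lean on these libraries where they do the work, as an engineer would, in place of code of your own. Each camera call takes 0.05 s, during which the arm holds its last target. There are 200 camera calls.

## Task

Three wooden rails lie in the clamping jig, each under its own spring-loaded hold-down. Find the rail with the open mortise slot in its top and press the knob of its hold-down straight down until the foot bears on the rail and the 20 mm gap between knob and collar is about half closed (10 mm), never bottoming the knob; keep it there for at least five seconds and finish while still holding it so. Leave the other two hold-downs up, and leave the rails and the tools lying where they are.

Things in the scene. Friction and masses are not known exactly. Their poses are not given: they have to be found in the camera images.
- jig: Fixed clamping jig: plywood base 300 x 370 x 15 mm with three bays side by side along its y axis, 105 mm apart (bay 0 at y -105 mm, bay 1 at 0, bay 2 at +105 mm), parted by four low runners. An aluminium bridge (top 110 mm above the bench) crosses all bays at the jig's x = 0 and carries one spring-loaded hold-down per bay. Origin: centre of the underside, on the bench; the rails lie along its x axis; it stands at a different place and yaw each time.
- rail_mortised: Loose wooden rail 260 x 50 x 40 mm (x, y, z), about 0.25 to 0.48 kg, lying in one of the bays (on the 15 mm base, top 55 mm above the bench). Told by the open mortise in its top: a rectangular slot 70 mm long, 24 mm wide, 30 mm deep, its shaded floor a little darker than the faces, from 42 to 112 mm out along its +x, in the half on the far side of the bridge from the robot. Origin: centre of the underside.
- rail_tenoned: Loose wooden rail 260 x 50 x 40 mm whose last 50 mm at +x (far from the robot) is a tenon 16 mm thick; no slot. Origin: centre of the underside of the 260 mm outline.
- rail_plain: Loose plain wooden rail 260 x 50 x 40 mm, no slot and no tenon. Origin: centre of the underside.
- knob0_top (a point): Centre of the flat top of the black palm knob of hold-down 0 (bay 0): a disc 50 mm across, 20 mm thick, on a narrower 24 mm neck 8 mm long. At rest its top is 192 mm above the bench; the gap from the neck's underside to the 40 mm steel collar below it is then 20 mm. All three hold-downs are alike; press straight down.
- foot0: Rubber foot of hold-down 0: disc 36 mm across, 10 mm thick. Origin: centre of its underside, 77 mm above the bench at rest, which is 22 mm above the top of a rail; straight below the knob, on one rod with the collar; moves only up and down. Weak return spring: about 2.3 N on the knob to start, 4 N when the foot meets the rail (80 N/m); it rises by itself if let go.
- knob0 (a joint): Downward travel of knob 0 relative to its rod and collar, in m: 0 = gap of 20 mm fully open, 0.010 = gap half closed, 0.020 = bottomed on the collar. Stiffer spring that starts to give only at about 6.5 N on the knob, when the foot is already on the rail, then 700 N/m (about 13.5 N on the knob, some 9 N on the rail, at half).
- knob1_top (a point): Centre of the flat top of the black palm knob of hold-down 1 (bay 1): a disc 50 mm across, 20 mm thick, on a narrower 24 mm neck 8 mm long. At rest its top is 192 mm above the bench; the gap from the neck's underside to the 40 mm steel collar below it is then 20 mm. All three hold-downs are alike; press straight down.
- foot1: Rubber foot of hold-down 1: disc 36 mm across, 10 mm thick. Origin: centre of its underside, 77 mm above the bench at rest, which is 22 mm above the top of a rail; straight below the knob, on one rod with the collar; moves only up and down. Weak return spring: about 2.3 N on the knob to start, 4 N when the foot meets the rail (80 N/m); it rises by itself if let go.
- knob1 (a joint): Downward travel of knob 1 relative to its rod and collar, in m: 0 = gap of 20 mm fully open, 0.010 = gap half closed, 0.020 = bottomed on the collar. Stiffer spring that starts to give only at about 6.5 N on the knob, when the foot is already on the rail, then 700 N/m (about 13.5 N on the knob, some 9 N on the rail, at half).
- knob2_top (a point): Centre of the flat top of the black palm knob of hold-down 2 (bay 2): a disc 50 mm across, 20 mm thick, on a narrower 24 mm neck 8 mm long. At rest its top is 192 mm above the bench; the gap from the neck's underside to the 40 mm steel collar below it is then 20 mm. All three hold-downs are alike; press straight down.
- foot2: Rubber foot of hold-down 2: disc 36 mm across, 10 mm thick. Origin: centre of its underside, 77 mm above the bench at rest, which is 22 mm above the top of a rail; straight below the knob, on one rod with the collar; moves only up and down. Weak return spring: about 2.3 N on the knob to start, 4 N when the foot meets the rail (80 N/m); it rises by itself if let go.
- knob2 (a joint): Downward travel of knob 2 relative to its rod and collar, in m: 0 = gap of 20 mm fully open, 0.010 = gap half closed, 0.020 = bottomed on the collar. Stiffer spring that starts to give only at about 6.5 N on the knob, when the foot is already on the rail, then 700 N/m (about 13.5 N on the knob, some 9 N on the rail, at half).
- hammer: Bystander: joiner's hammer with wooden handle, about 280 mm long, lying on the bench left (jig's +y) of the jig. Origin: on the underside, near the middle.
- chisel: Bystander: chisel with wooden handle, 255 mm long, 30 mm thick, lying on the bench right (jig's -y) of the jig. Origin: underside, about mid-length.
- offcut: Bystander: dark wooden offcut 70 x 50 x 30 mm, on the bench right of the jig beyond the chisel. Origin: centre of the underside.

How it is judged:
By the outcome, as a careful person would: the job done as asked, in the order asked, and still so for the second after the job is handed in, while the arm keeps its last pose, push and grip.
It also fails if it takes over 45 s, if anything falls off the work surface, if the arm or the gripper's body presses on something with over 40 N, if the wrist force passes 120 N, or if a joint passes its speed limit or range.

## Working session

There is one attempt and no reset: what is moved stays moved. The work goes in short steps, Python scripts to look and compute and a shell command to move; the robot and the scene stay as the last step left them, time stands still between calls to the robot, and variables do not carry over. Pictures are saved under pics/ and viewed, about 8 in all and at most 12, crops included, and the job is handed in when it is done.

```bash
mkdir -p pics; cat > h.py <<'E'
import numpy as np, cv2
from plant import sensors, imaging, env
def cloud(s, T=None):
    h,w=s["range_z"].shape; u,v=np.meshgrid(np.arange(w),np.arange(h))
    k=s["k1"]; K=s["mtx"]
    p=cv2.undistortPoints(np.stack([u,v],-1).reshape(-1,1,2).astype(float),K,np.array([k,0,0,0.]) ).reshape(h,w,2)
    z=s["range_z"][...,None]; P=np.concatenate([p*z,z],-1)
    T=s["world_from_camera"] if T is None else T
    return P@T[:3,:3].T+T[:3,3]
E
python3 - <<'E'
from h import *
st=sensors.state()
for k,v in st.items(): print(k,np.round(v,3))
print(env.tcp_to_grasp)
for n in("top","side"):
    s=imaging.snapshot(n); cv2.imwrite(f"pics/{n}0.png",s["img"]); np.savez(f"{n}0.npz",P=cloud(s),img=s["img"],z=s["range_z"])
    print(n,s["k1"],s["mtx"].round(1).tolist(),s["world_from_camera"].round(3).tolist())
E
```

```text
time_s 0.0
joints [-1.348  0.221  1.528 -0.     1.395 -0.126]
qvel [ 0.     0.001 -0.001  0.001 -0.001  0.   ]
joint_torque [  0.    -49.461 -38.737   0.07    0.057  -0.   ]
tool_pos [ 0.213 -0.587  0.221]
tool_rot [ 0.58  -0.579  0.406 -0.405]
force [-0.674 -0.024  0.213]
torque [-0.056  0.019 -0.023]
grip_width 0.087
-0.0187
top 0.06053598234259735 [[484.1, 0.0, 250.9], [0.0, 484.1, 198.4], [0.0, 0.0, 1.0]] [[0.022, -0.988, 0.151, 0.339], [-1.0, -0.022, -0.001, 0.037], [0.004, -0.151, -0.988, 1.757], [0.0, 0.0, 0.0, 1.0]]
side 0.037334756357142715 [[395.8, 0.0, 254.3], [0.0, 395.8, 192.1], [0.0, 0.0, 1.0]] [[-0.94, -0.252, 0.229, 0.359], [-0.341, 0.711, -0.615, 0.712], [-0.008, -0.656, -0.754, 0.962], [0.0, 0.0, 0.0, 1.0]]
```

View pics/top0.png

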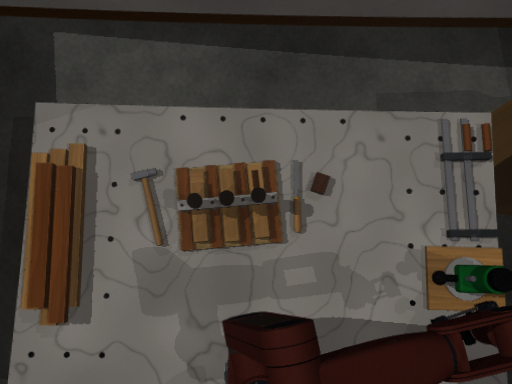

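View pics/side0.png

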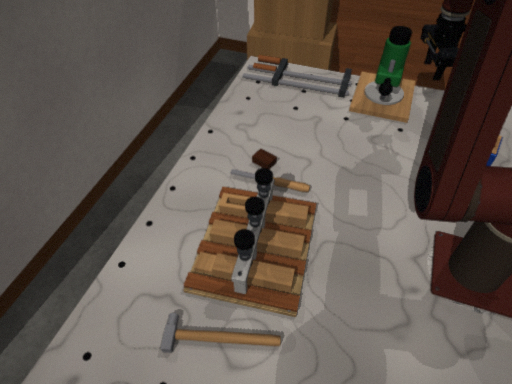

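The top view shows the three knobs at about (195,200), (227,197) and (258,195). A dark slot sits beyond the bridge in the right-hand rail at (256,180), and the side view shows the same slot at (235,202), next to the knob at (263,177). I'll check the slot's depth and measure the knobs.

```bash
python3 - <<'E'
from h import *
for n in("top","side"):
    d=np.load(f"{n}0.npz"); P=d["P"]; img=d["img"]; z=P[...,2]
    m=((img.max(-1)<45)&(z>.175)&(z<.21)&(P[...,0]>.2)&(P[...,0]<.75)&(P[...,1]>-.2)&(P[...,1]<.4)).astype(np.uint8)
    c,l,s,ce=cv2.connectedComponentsWithStats(m)
    for i in range(1,c):
        if s[i,4]>15:
            q=P[l==i]; print(n,ce[i].round(1),s[i,4],np.median(q,0).round(4),((q.min(0)+q.max(0))/2).round(4),np.ptp(q,axis=0).round(3))
d=np.load("top0.npz");P=d["P"]
for v in range(166,192,3): print(v,[int(x*1000) for x in P[v,244:272:2,2]])
for u,v in((256,180),(200,180),(230,177)): print(P[v,u].round(3), d["img"][v,u])
cv2.imwrite("pics/c.png",cv2.resize(d["img"][150:260,165:325],None,fx=5,fy=5,interpolation=cv2.INTER_CUBIC))
# tool axes
from scipy.spatial.transform import Rotation as R
st=sensors.state();print(R.from_quat(np.roll(st["tool_rot"],-1)).as_matrix().round(3))
E
```

```text
top [257.8 194.9] 176 [0.5904 0.0133 0.1916] [0.5909 0.0132 0.1899] [0.048 0.046 0.026]
top [225.9 197.6] 181 [0.579  0.1178 0.1924] [0.5808 0.118  0.1915] [0.051 0.046 0.03 ]
top [194.2 200.2] 180 [0.5686 0.2211 0.1921] [0.5688 0.2223 0.1887] [0.048 0.047 0.026]
side [263.4 176.4] 242 [0.5895 0.023  0.1905] [0.5903 0.0156 0.1855] [0.047 0.052 0.021]
side [254.4 205.7] 290 [0.5779 0.1257 0.1907] [0.5791 0.1205 0.1846] [0.048 0.049 0.019]
side [244.  239.3] 348 [0.5663 0.229  0.1908] [0.5672 0.2243 0.1851] [0.048 0.051 0.02 ]
166 [29, 17, 50, 51, 64, 54, 55, 57, 56, 18, 28, 25, 26, 21]
169 [32, 12, 58, 54, 58, 60, 59, 51, 56, 11, 28, 28, 18, 25]
172 [26, 20, 52, 62, 27, 21, 29, 53, 53, 21, 39, 29, 27, 26]
175 [27, 17, 55, 58, 20, 29, 29, 56, 48, 23, 22, 29, 24, 29]
178 [23, 8, 61, 58, 32, 26, 29, 50, 1756, 16, 25, 30, 24, 31]
181 [18, 17, 48, 53, 27, 24, 20, 21, 53, 58, 28, 26, 25, 25]
184 [24, 27, 13, 56, 57, 24, 20, 22, 53, 55, 26, 36, 32, 22]
187 [22, 25, 14, 60, 59, 21, 23, 28, 56, 50, 23, 28, 31, 25]
190 [30, 26, 20, 61, 191, 188, 190, 192, 185, 192, 11, 23, 31, 30]
[0.673 0.019 0.023] [20 29 45]
[0.664 0.221 0.042] [ 48  83 115]
[0.676 0.113 0.054] [ 45  76 103]
[[ 0.342 -0.     0.94 ]
 [-0.94   0.002  0.342]
 [-0.002 -1.     0.   ]]
```

View pics/c.png

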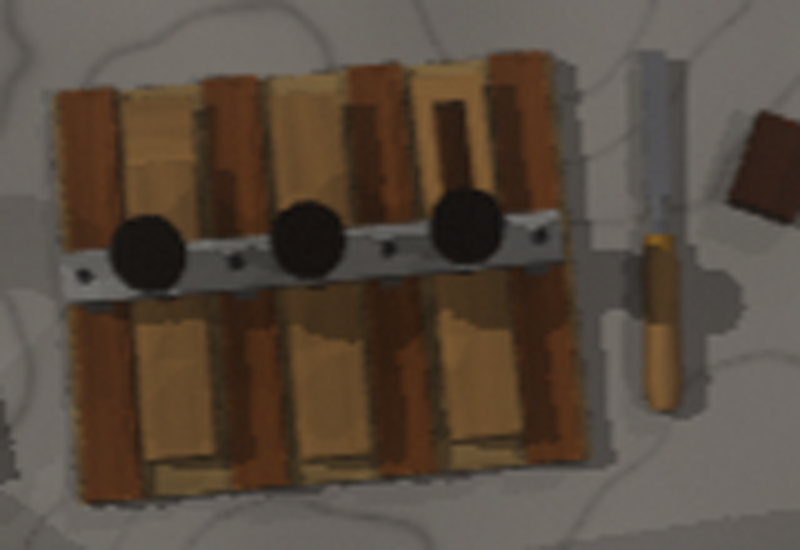

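The slot floor reads about 25 mm high, against 55 mm for the rail tops, so the mortised rail is in bay 0. Its knob top is at about (0.590, 0.013, 0.192). I'll approach with closed fingers.

```bash
python3 -m crank '{"linear":[[0,-20,0],[-10,-40,13],[-35,-50,45],[-60,-50,77],[-85,-50,109],[-110,-50,141],[-135,-50,174],[-160,-50,206],[-185,-50,238],[-210,-50,270]],"turn":[0,0,0,0,0,0,0,0,0,0],"grip":[50,0,0,0,0,0,0,0,0,0]}' 20
python3 -m crank '{"linear":[[-25,0,32],[-50,0,64],[-75,0,97],[-100,0,129],[-125,0,161],[-150,0,193],[-175,0,225],[-200,0,257],[-215,0,277],[-225,0,290]],"turn":[0,0,0,0,0,0,0,0,0,0],"grip":[0,0,0,0,0,0,0,0,0,0]}'
python3 -m crank '{"linear":[[0,0,0],[0,0,0],[0,0,0]],"turn":[0,0,0],"grip":[0,0,0]}'
python3 - <<'E'
from h import *
from scipy.spatial.transform import Rotation as R
st=sensors.state(); s=imaging.snapshot("wrist"); cv2.imwrite("pics/w.png",s["img"])
Rm=R.from_quat(np.roll(st["tool_rot"],-1)).as_matrix()
T=np.eye(4);T[:3,:3]=Rm;T[:3,3]=st["tool_pos"]
P=cloud(s,T@s["mount"]); z=P[...,2]
m=((s["img"].max(-1)<60)&(z>.182)&(z<.2)).astype(np.uint8)
c,l,q,ce=cv2.connectedComponentsWithStats(m)
for i in range(1,c):
    if q[i,4]>150:
        a=P[l==i]; mid=(np.percentile(a,1,0)+np.percentile(a,99,0))/2; print(ce[i].round(),q[i,4],mid.round(4),np.ptp(a,axis=0).round(3),"tool mm",((mid-st["tool_pos"])@Rm*1e3).round(1))
print(Rm.round(3))
E
```

```text
time_s: 0.93
tool_pos: [0.396, -0.2957, 0.2722]
tool_rot: [0.579, -0.579, 0.406, -0.406]
force: [-0.5, -0.8, -0.5]
grip_width: 0.0286
time_s: 1.77
tool_pos: [0.592, 0.016, 0.2718]
tool_rot: [0.58, -0.58, 0.405, -0.404]
force: [-0.7, -0.3, 0.8]
grip_width: 0.0005
time_s: 2.02
tool_pos: [0.5906, 0.0122, 0.272]
tool_rot: [-0.579, 0.579, -0.406, 0.405]
force: [0.0, 0.1, 0.3]
grip_width: 0.0004
[ 13. 136.] 1515 [0.5719 0.2075 0.1886] [0.046 0.026 0.014] tool mm [-189.9   83.4   49.2]
[129. 164.] 2934 [0.5821 0.1162 0.1891] [0.048 0.048 0.013] tool mm [-100.6   82.9   27.6]
[253. 193.] 2547 [0.5941 0.0139 0.1902] [0.047 0.047 0.014] tool mm [-0.4 81.8  3.9]
[[ 0.342 -0.001  0.94 ]
 [-0.94  -0.     0.342]
 [-0.    -1.    -0.001]]
```

View pics/w.png

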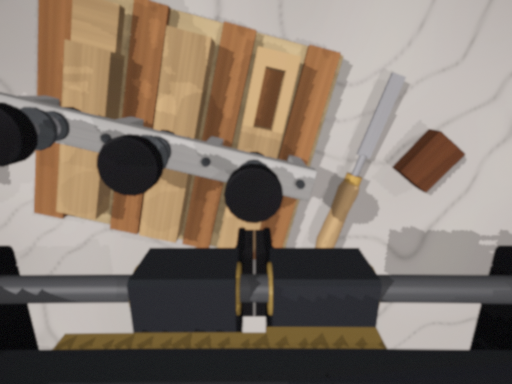

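The wrist view shows the slot at (270,98) in the same bay as the knob at (253,193), directly under the fingertips, with the offset within 4 mm. I'll go down to just above the knob, then press slowly.

```bash
python3 -m crank '{"linear":[[0,20,2],[0,45,2],[0,65,2],[0,72,2],[0,76,2],[0,80,2],[0,84,2],[0,88,2],[0,88,2],[0,88,2]],"turn":[0,0,0,0,0,0,0,0,0,0],"grip":[0,0,0,0,0,0,0,0,0,0]}'
python3 -m crank '{"linear":[[0,3,0],[0,6,0],[0,9,0],[0,10,0],[0,10,0],[0,10,0]],"turn":[0,0,0,0,0,0],"grip":[0,0,0,0,0,0]}'
```

```text
time_s: 2.9
tool_pos: [0.5938, 0.0131, 0.1856]
tool_rot: [0.579, -0.579, 0.405, -0.406]
force: [-0.2, -2.5, 3.4]
grip_width: 0.0007
time_s: 3.4
tool_pos: [0.5935, 0.0135, 0.1747]
tool_rot: [0.579, -0.579, 0.405, -0.406]
force: [1.7, -2.1, 3.3]
grip_width: 0.0007
```

```bash
python3 -m crank '{"linear":[[0,2,0],[0,4,0],[0,6,0],[0,8,0],[0,9,0],[0,10,0],[0,10,0],[0,10,0],[0,10,0]],"turn":[0,0,0,0,0,0,0,0,0],"grip":[0,0,0,0,0,0,0,0,0]}'
python3 -m crank '{"linear":[[0,1,0],[0,2,0],[0,3,0],[0,3,0],[0,3,0],[0,3,0]],"turn":[0,0,0,0,0,0],"grip":[0,0,0,0,0,0]}'
```

```text
time_s: 4.15
tool_pos: [0.5936, 0.0135, 0.1657]
tool_rot: [0.579, -0.579, 0.405, -0.406]
force: [-0.5, -2.2, 10.4]
grip_width: 0.0007
time_s: 4.65
tool_pos: [0.5936, 0.0135, 0.1631]
tool_rot: [0.579, -0.579, 0.405, -0.406]
force: [-0.4, -1.3, 11.9]
grip_width: 0.0001
```

```bash
python3 -m crank '{"linear":[[0,1,0],[0,2,0],[0,2.7,0],[0,2.7,0],[0,2.7,0],[0,2.7,0]],"turn":[0,0,0,0,0,0],"grip":[0,0,0,0,0,0]}'
python3 - <<'E'
from h import *
print(np.mean([sensors.state()["force"]],0))
for n in("side","wrist"):
    s=imaging.snapshot(n)
    f=s["img"][140:290,180:340] if n=="side" else s["img"]
    cv2.imwrite(f"pics/{n}2.png",cv2.resize(f,None,fx=5 if n=="side" else 1,fy=5 if n=="side" else 1,interpolation=cv2.INTER_CUBIC)[:600])
    print(sensors.state()["force"].round(1) if hasattr(sensors.state()["force"],"round") else sensors.state()["force"])
E
```

```text
time_s: 5.15
tool_pos: [0.5937, 0.0135, 0.1608]
tool_rot: [0.579, -0.579, 0.405, -0.406]
force: [-1.8, -2.4, 13.1]
grip_width: 0.0007
[-1.78170297 -2.41373522 13.06583319]
[-1.3 -1.6 12.6]
[-2.  -0.9 13.4]
```

View pics/side2.png

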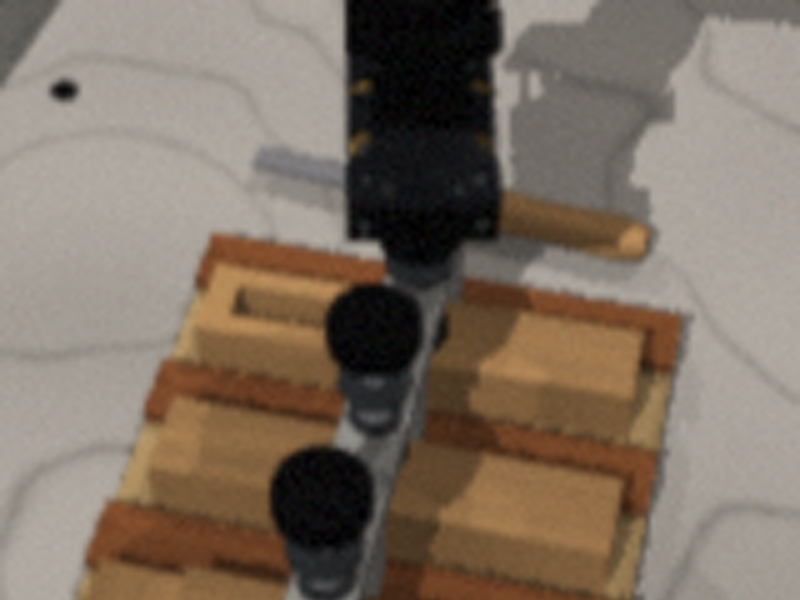

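View pics/wrist2.png

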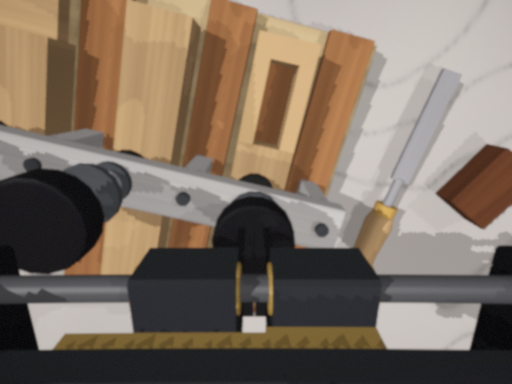

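The hold-down of the slotted rail is down and the neighbouring knobs are still up, at about (375,330) and (320,495) in the side crop. In the wrist view the pressed knob is at (252,230), under the fingertips. Force and height both put the knob travel at about 9.3 mm. I'll trim by 0.5 mm and hold for more than 5 s.

```bash
python3 -m crank '{"linear":[[0,0.5,0],[0,0.5,0],[0,0.5,0],[0,0.5,0],[0,0.5,0],[0,0.5,0],[0,0.5,0],[0,0.5,0],[0,0.5,0],[0,0.5,0]],"turn":[0,0,0,0,0,0,0,0,0,0],"grip":[0,0,0,0,0,0,0,0,0,0]}'
python3 -m crank '{"linear":[[0,0,0],[0,0,0],[0,0,0],[0,0,0],[0,0,0],[0,0,0],[0,0,0],[0,0,0],[0,0,0],[0,0,0]],"turn":[0,0,0,0,0,0,0,0,0,0],"grip":[0,0,0,0,0,0,0,0,0,0]}'
python3 -m crank '{"linear":[[0,0,0],[0,0,0],[0,0,0],[0,0,0],[0,0,0],[0,0,0],[0,0,0],[0,0,0],[0,0,0],[0,0,0]],"turn":[0,0,0,0,0,0,0,0,0,0],"grip":[0,0,0,0,0,0,0,0,0,0]}'
python3 -m crank '{"linear":[[0,0,0],[0,0,0],[0,0,0],[0,0,0],[0,0,0],[0,0,0],[0,0,0],[0,0,0],[0,0,0],[0,0,0]],"turn":[0,0,0,0,0,0,0,0,0,0],"grip":[0,0,0,0,0,0,0,0,0,0]}'
```

```text
time_s: 6.08
tool_pos: [0.5937, 0.0135, 0.1603]
tool_rot: [0.579, -0.579, 0.405, -0.406]
force: [-2.7, -1.6, 12.9]
grip_width: 0.0007
time_s: 6.92
tool_pos: [0.5937, 0.0135, 0.1603]
tool_rot: [0.579, -0.579, 0.405, -0.406]
force: [-1.6, -1.5, 12.7]
grip_width: 0.0005
time_s: 7.75
tool_pos: [0.5937, 0.0135, 0.1603]
tool_rot: [0.579, -0.579, 0.405, -0.406]
force: [-3.4, -1.8, 13.7]
grip_width: 0.0004
time_s: 8.58
tool_pos: [0.5937, 0.0135, 0.1603]
tool_rot: [0.579, -0.579, 0.405, -0.406]
force: [-1.6, -2.1, 14.1]
grip_width: 0.0003
```

```bash
python3 -m crank '{"linear":[[0,0,0],[0,0,0],[0,0,0],[0,0,0],[0,0,0],[0,0,0],[0,0,0],[0,0,0],[0,0,0],[0,0,0]],"turn":[0,0,0,0,0,0,0,0,0,0],"grip":[0,0,0,0,0,0,0,0,0,0]}'
python3 -m crank '{"linear":[[0,0,0],[0,0,0],[0,0,0],[0,0,0],[0,0,0],[0,0,0],[0,0,0],[0,0,0],[0,0,0],[0,0,0]],"turn":[0,0,0,0,0,0,0,0,0,0],"grip":[0,0,0,0,0,0,0,0,0,0]}'
python3 -m crank '{"linear":[[0,0,0],[0,0,0],[0,0,0],[0,0,0],[0,0,0],[0,0,0],[0,0,0],[0,0,0],[0,0,0],[0,0,0]],"turn":[0,0,0,0,0,0,0,0,0,0],"grip":[0,0,0,0,0,0,0,0,0,0]}'
python3 -m crank '{"linear":[[0,0,0],[0,0,0],[0,0,0],[0,0,0],[0,0,0],[0,0,0],[0,0,0],[0,0,0],[0,0,0],[0,0,0]],"turn":[0,0,0,0,0,0,0,0,0,0],"grip":[0,0,0,0,0,0,0,0,0,0]}'
python3 -c "from plant import job_done; job_done()"
```

```text
time_s: 9.42
tool_pos: [0.5937, 0.0135, 0.1603]
tool_rot: [0.579, -0.579, 0.405, -0.406]
force: [-1.3, -1.6, 13.6]
grip_width: 0.0004
time_s: 10.25
tool_pos: [0.5937, 0.0135, 0.1604]
tool_rot: [0.58, -0.579, 0.405, -0.406]
force: [-2.9, -1.1, 13.3]
grip_width: 0.0002
time_s: 11.08
tool_pos: [0.5937, 0.0135, 0.1603]
tool_rot: [0.579, -0.579, 0.405, -0.406]
force: [-2.2, -0.9, 13.2]
grip_width: 0.0001
time_s: 11.92
tool_pos: [0.5937, 0.0135, 0.1603]
tool_rot: [0.579, -0.579, 0.405, -0.406]
force: [-2.2, -1.4, 13.6]
grip_width: 0.0004
the job is handed in; nothing more can be done
```

The mortised rail is in bay 0: its slot floor measured about 25 mm high, against 55 mm for the rail tops. I pressed knob 0 straight down with closed fingers and handed the job in while still holding it, at 11.9 s on the robot's clock.

- **Press depth:** during the hold the fingertips stayed at z = 0.1603 m with 12.7–14.1 N on the knob. Both readings put the gap at about half closed (9.5–10 mm), well short of bottoming.
- **Hold time:** about 6 s at the final depth.
- **Other hold-downs and items:** the pictures taken during the press showed the neighbouring knobs up and no sign of disturbance to the rails and tools in view; the hammer and knob 2 were not fully in those crops. I took no picture after the hold.
- **Disagreement between views:** the top and wrist cameras differed by 3–4 mm on the knob centre, partly because the fingers hid the knob's edge. I pressed between the two, and 1–3 N of sideways force showed during the hold.

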